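Hang a test probe in the kiln's port

ROBOT

A 6-joint arm with a two-finger parallel gripper is mounted at the origin on the work surface. World frame = base frame: x ahead of the robot, y to its left, z up, the work surface at z = 0. Lengths are in m, angles in degrees, forces in N, time in s.
With the tool pointing down it reaches from about 0.3 to 0.75 m from the base axis. Payload 8.5 kg.
Tool frame: the origin (TCP) lies between the finger pads; the fingertips stand 14 mm ahead of it and the grasp point (between the pads) lies 5 mm behind it; x points along the fingers, z is the direction in which the jaws open and shut, and the axes are right-handed (so a half turn about x gives the same grasp; the last joint's range is limited). The gripper opens to 85 mm and grips with 20 to 120 N. Pads are 22 mm wide; open, the fingers measure 114 mm over their backs; the gripper's body (76 mm by 85 mm) begins 54 mm behind the grasp point. The pads swing forward as they close: fully open they stand 13 mm farther back than shut.
Start: joints at [-84.643, 21.807, 74.336, -0, 83.858, -12.336], TCP at [0.167, -0.524, 0.245] pointing down, gripper open.
Joint ranges: [-178.18, 178.18], [-50.72, 133.34], [12.68, 142.11], [-81.47, 261.47], [9.98, 163.14], [-165.26, 165.26]. Speed limits (degrees/s): [136.94, 136.94, 180, 180, 180, 180].

INTERFACE

Orientations are given as a 3x3 rotation matrix whose columns are the frame's x, y, z axes.
In Python, from rig import env gives the robot as it stands.
- The arm moves only by the shell command python3 -m jog 'ROWS' [FORCE]. ROWS is JSON, a list of rows, each a list of 5 numbers: the opening, from -1 (shut) to 1 (fully open), so that 0 is half open, then the shift along the tool's x, y, z in m, then the turn about the tool's x in rad. In form: [[claw, dx, dy, dz, yaw], ...]. A call has 1 to 20 rows; each row is the pose to reach, as a shift and turn from the pose commanded when the call began, along the tool's axes at that moment; what a row does not reach only later rows make up. A row lasts 1/10 s, in which the tool goes at most 50 mm and 8.59 degrees, less where a joint would pass 70% of its speed; a pose out of reach is approached as far as the arm can. A call with a gripper value outside its range is refused whole. The fingers move at their own pace and stop on an object; FORCE is the grip in N (left out, the last holds). Time passes only in rows, so rows that repeat a pose let the fingers close. It gives the time, the measured TCP pose, the force and the opening at its end, in the units of the state.
- env.observe(): the state, without advancing time (a new reading comes with each control period).
- env.get_image(name): name is "scene" or "top" or "wrist"; returns the picture (420x560x3 uint8, red, green, blue); there is no depth.
- env.camera_model(name): a dict with "fx", "fy", "cx", "cy" (pixels), "origin" and "orientation" of the camera in the world. Camera axes: x right, y up, looking along -z (the intrinsics and any distortion apply to the point x, -y, -z); pixel columns grow to the right and rows downward; lengths in m; the calibration is good to about 2 mm. A picture is of the moment at which its call begins: read the wrist's pose just before it. camera_model takes no time and is no camera call; for the wrist camera it gives the pose at the moment of the call.
- env.close_job(): hands the job in, once; it reports no verdict.
The state is a dict: "time_s": time; "q": joint angles; "qvel": joint speeds; "joint_efforts": joint torques, N m; "position": TCP position; "tool_rot": TCP orientation; "ft_force": force on the tool from outside, world axes, zero at the start; "wrist_torque": the same for the moment, N m; "grip_width": finger opening in m.
Only numpy, scipy, OpenCV 4.12 (cv2) and the standard library are available. Lean on these libraries where they do the work, as an engineer would, in place of code of your own. Each camera call takes 0.05 s, during which the arm holds its last target.

TASK

Pull the fireclay bung out of the port in the lid of the small bench kiln and leave it in the shallow tray, without disturbing the bowl and the beaker. Then take the probe from its wooden stand by its head, lower its rod straight down through the open port without letting the probe touch the kiln, and finish while still holding it there: upright, still, centred in the port, its nose about 65 mm below the top of the lid.

Things in the scene. Friction and masses are not known exactly. Their poses are not given: they have to be found in the camera images.
- kiln: Fixed square bench test kiln, 210 x 210 mm and 150 mm high, steel jacket with a pale lid slab 30 mm thick that stays shut. Origin: centre of its underside; z up. It stands somewhere ahead of the robot, turned a little. Its chamber under the lid is hollow, about 140 x 140 mm, down to 42 mm above the table.
- port (a point): Centre of the mouth of the round port in the kiln lid, level with the lid's flat top (150 mm above the table). The only port: 28 mm bore, straight down through the 30 mm lid into the chamber, near one corner of the lid (30 mm toward the kiln's -x and 35 mm toward its +y from the lid's centre). z up. At the start the bung sits in it.
- bung_head (a point): Centre of the bung's head, 22 mm above the lid at the start. The loose terracotta bung (about 0.09 kg): a plain upright cylinder head 34 mm in diameter and 44 mm high that rests on the lid, over a tapered stem 22 mm long (24 mm to 21 mm in diameter) that sits loosely in the port. z runs along its axis, from stem to head. It lifts straight out. The stem's foot is 44 mm below this point.
- tray: Fixed shallow white square tray, 130 x 130 mm outside, rim 18 mm high, walls and floor about 6 mm thick, to one side of the kiln (left or right, opposite the stand). Origin: centre of its underside; z up.
- stand: Fixed wooden block, 80 x 80 mm and 105 mm high, with a vertical 16 mm hole in its middle in which the probe's rod hangs at the start; to one side of the kiln (left or right). Origin: centre of its underside; z up.
- probe_head (a point): Centre of the probe's head. The loose probe (about 0.11 kg): a grey box-shaped head 34 mm (its x) by 24 mm (its y) by 56 mm high (its z), and from the middle of its underside a straight white ceramic rod 8 mm in diameter and 95 mm long, pointing to -z. At the start the head's underside rests on the stand's top, rod in the hole, this point 28 mm above the stand's top. Axes are the head's own; z up while upright. No cable.
- probe_nose (a point): Lower end of the probe's rod, on its axis, 123 mm below the centre of the head.
- probe_neck (a point): Point on the axis of the probe's rod 65 mm above its nose (58 mm below the centre of the head): level with the lid's top when the nose hangs 65 mm below it.
- probe: The same probe; origin at the centre of the head's underside, where the rod begins; z up while upright.
- bung: The same bung; origin at the underside of its head, on the axis, 22 mm below the head's centre and 22 mm above the stem's foot.
- bowl: Bystander: loose terracotta bowl, 120 mm across, 65 mm high; origin at the centre of its underside.
- beaker: Bystander: loose terracotta beaker, 76 mm across, 85 mm high; origin at the centre of its underside.

How it is judged (in metres and radians):
On the way:
1. the bung lies in the tray, let go (x of bung_head in the frame of tray between -0.065 and 0.065 m and y of bung_head in the frame of tray between -0.065 and 0.065 m and contact force between bung and tray above 0.1 N and contact force between the fingers and bung below 0.05 N and linear speed of bung below 0.02 m/s), for 0.2 s.
At the end, for the whole second after the job is handed in: The bung rests, let go, inside the tray. The fingers hold the probe still; its nose is 50 to 80 mm below the lid's top; its nose and its neck are each within 5 mm of the port's centre line; it leans less than about 6 degrees and does not touch the kiln (all of step 1 and horizontal distance between each of probe_nose, probe_neck and port below 0.005 m and z of probe_nose in the frame of port between -0.08 and -0.05 m and angle between probe's own z axis and vertical below 0.1 rad and contact force between the fingers and probe above 1 N and contact force between probe and kiln below 0.05 N and linear speed of probe below 0.01 m/s); the arm keeps its last pose, push and grip.
It fails at once if the probe touches the kiln (contact force between probe and kiln above 0.3 N).
It fails at once if the bowl or the beaker is moved more than 25 mm (distance of any of bowl, beaker from where it was at the start of the episode above 0.025 m).
It also fails if it takes over 64 s, if anything falls off the work surface, if the arm or the gripper's body presses on something with over 40 N, if the wrist force passes 120 N, or if a joint passes its speed limit or range.

## Working session

There is one attempt and no reset: what is moved stays moved. The work goes in short steps, Python scripts to look and compute and a shell command to move; the robot and the scene stay as the last step left them, time stands still between calls to the robot, and variables do not carry over. Pictures are saved under pics/ and viewed, and the job is handed in when it is done.

```bash
ls; mkdir -p pics
python3 - <<'E'
from rig import env
import cv2,numpy as np
np.set_printoptions(precision=4,suppress=True)
s=env.observe();print({k:(np.round(v,4).tolist()) for k,v in s.items()})
for n in ["scene","top","wrist"]:
    im=env.get_image(n);cv2.imwrite(f"pics/a_{n}.png",im[:,:,::-1])
    print(n,env.camera_model(n))
E
```

```text
pics
{'time_s': 0.0, 'q': [-84.6417, 21.8429, 74.3853, -0.0008, 83.8575, -12.3342], 'qvel': [-0.0259, 0.0852, 0.0191, 0.025, -0.0399, -0.0013], 'joint_efforts': [-0.0008, -44.8461, -23.1276, -0.0002, 0.0048, -0.0], 'position': [0.1671, -0.5237, 0.2447], 'tool_rot': [[-0.0002, 0.9527, 0.3039], [0.0015, 0.3039, -0.9527], [-1.0, 0.0003, -0.0015]], 'ft_force': [-0.4941, -0.5059, 0.6947], 'wrist_torque': [0.0269, -0.0005, 0.0356], 'grip_width': 0.0856}
scene {'fx': 483.02390035922724, 'fy': 483.02390035922724, 'cx': 286.42410260607215, 'cy': 210.64312644512222, 'origin': array([ 1.4169, -0.565 ,  0.7993]), 'orientation': array([[ 0.5666, -0.4616,  0.6826],
       [ 0.824 ,  0.3113, -0.4734],
       [ 0.0061,  0.8307,  0.5567]])}
top {'fx': 422.29336909094485, 'fy': 422.29336909094485, 'cx': 280.0255146912068, 'cy': 211.52428564086503, 'origin': array([ 0.3934, -0.0143,  1.0324]), 'orientation': array([[ 0.0533,  0.9761, -0.2105],
       [-0.9986,  0.0505, -0.0187],
       [-0.0077,  0.2112,  0.9774]])}
wrist {'fx': 356.7706698980575, 'fy': 356.7706698980575, 'cx': 284.01279387240817, 'cy': 211.03276614273574, 'origin': array([ 0.2303, -0.5029,  0.3735]), 'orientation': array([[ 0.3028,  0.9201,  0.2484],
       [-0.9531,  0.2924,  0.0786],
       [-0.0003, -0.2606,  0.9655]])}
```

View pics/a_scene.png

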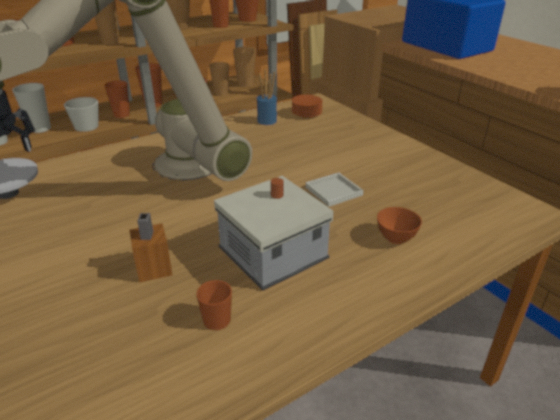

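View pics/a_top.png

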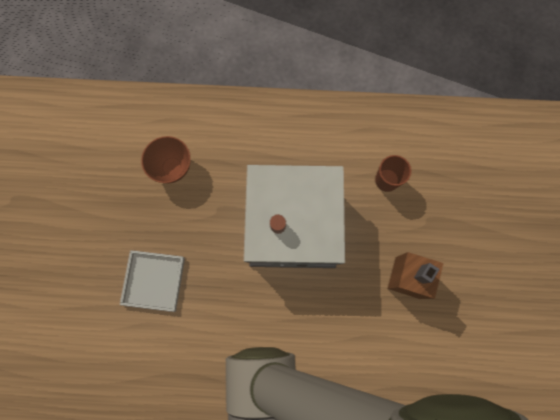

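View pics/a_wrist.png

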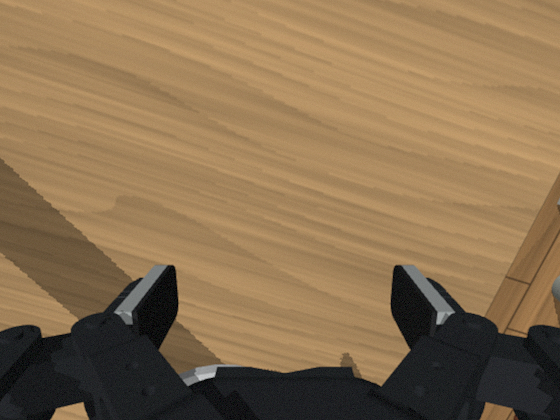

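The top view shows the lid with corners near (247,166), (343,167), (344,264) and (245,262). The bung is at (278,222), the tray at (153,281), the stand at (415,277) with the probe head at (428,272), the bowl at (166,160) and the beaker at (394,172). Next I'll measure these.

```bash
cat > h.py <<'E'
from rig import env
import cv2,numpy as np
np.set_printoptions(precision=4,suppress=True)
def ray(c,u,v):
    d=np.array([(u-c['cx'])/c['fx'],-(v-c['cy'])/c['fy'],-1.]);return np.array(c['origin']),np.array(c['orientation'])@d
def onz(c,u,v,z):
    o,d=ray(c,u,v);return o+d*(z-o[2])/d[2]
def proj(c,p):
    q=np.array(c['orientation']).T@(np.array(p)-np.array(c['origin']));return np.array([c['cx']+c['fx']*q[0]/-q[2],c['cy']-c['fy']*q[1]/-q[2]])
def two(c1,a,c2,b):
    o1,d1=ray(c1,*a);o2,d2=ray(c2,*b)
    A=np.array([d1,-d2]).T;t=np.linalg.lstsq(A,o2-o1,rcond=None)[0]
    p,q=o1+t[0]*d1,o2+t[1]*d2;return (p+q)/2,np.linalg.norm(p-q)
E
python3 - <<'E'
from h import *
for n,boxes in {"top":{"bung":(255,200,300,245),"probe":(380,245,450,310),"stand":(380,245,450,310),"lid":(225,145,365,285),"tray":(110,240,195,320)},"scene":{"bung":(255,170,300,205),"probe":(120,200,180,290),"lid":(205,170,340,290)}}.items():
    im=cv2.imread(f"pics/a_{n}.png");hsv=cv2.cvtColor(im,cv2.COLOR_BGR2HSV)
    c=env.camera_model(n)
    for k,(x0,y0,x1,y1) in boxes.items():
        r=hsv[y0:y1,x0:x1].astype(int);H,S,V=r[...,0],r[...,1],r[...,2]
        m={"bung":(S>100),"probe":(S<90),"stand":(S>165)&(H<13),"lid":(S<60)&(V>140),"tray":(S<60)&(V>100)}[k]
        m=cv2.morphologyEx(m.astype(np.uint8),cv2.MORPH_OPEN,np.ones((2,2)))
        cs,_=cv2.findContours(m,0,2);cc=max(cs,key=cv2.contourArea)
        b=cv2.minAreaRect(cc);print(n,k,cv2.contourArea(cc),b,(cv2.boxPoints(b)+[x0,y0]).round(1).tolist())
    for k,b in {"top":{"b":(250,195,305,250),"p":(380,240,450,310)},"scene":{"b":(255,165,300,215),"p":(120,200,180,290)}}[n].items():
        cv2.imwrite(f"pics/z_{n}_{k}.png",cv2.resize(im[b[1]:b[3],b[0]:b[2]],None,fx=8,fy=8,interpolation=0)[:600,:800])
a=cv2.imread("pics/z_top_p.png");b=cv2.imread("pics/z_scene_p.png")
E
```

```text
top bung 163.5 ((23.5, 23.5), (15.0, 13.0), 90.0) [[272.0, 216.0], [285.0, 216.0], [285.0, 231.0], [272.0, 231.0]]
top probe 294.0 ((47.61798095703125, 29.011234283447266), (17.807964324951172, 20.5639591217041), 32.00538635253906) [[414.6, 278.0], [425.5, 260.6], [440.6, 270.0], [429.7, 287.4]]Traceback (most recent call last):
  File "<stdin>", line 9, in <module>
ValueError: max() iterable argument is empty
```

Run:
```python
from h import *
im=cv2.imread("pics/a_top.png");c=env.camera_model("top")
hsv=cv2.cvtColor(im,cv2.COLOR_BGR2HSV)
def big(k,x0,y0,x1,y1,f):
    r=hsv[y0:y1,x0:x1].astype(int);m=f(r[...,0],r[...,1],r[...,2]).astype(np.uint8)
    cs,_=cv2.findContours(m,0,2);cc=max(cs,key=cv2.contourArea)
    b=cv2.minAreaRect(cc);P=cv2.boxPoints(b)+[x0,y0];print(k,cv2.contourArea(cc),P.round(1).tolist());return P
P=big("lid",225,145,365,285,lambda H,S,V:(S<60)&(V>140))
W=np.array([onz(c,u,v,.15) for u,v in P]);print(W,W.mean(0),[np.linalg.norm(W[i]-W[i-1]) for i in range(4)])
P=big("tray",110,240,195,320,lambda H,S,V:(S<70)&(V>90))
W=np.array([onz(c,u,v,.018) for u,v in P]);print(W,W.mean(0),[np.linalg.norm(W[i]-W[i-1]) for i in range(4)])
print("bung top",onz(c,278,222,.194))
print(hsv[262:292:3,395:440:4].tolist())
p=im[240:310,380:450];b=im[195:250,250:305];
t=cv2.imread("pics/a_scene.png")
A=[cv2.resize(x,(380,290*1),interpolation=0) for x in (p,b,t[200:290,120:180+58],t[165:215,250:315])]
cv2.imwrite("pics/z1.png",np.vstack([np.hstack(A[:2]),np.hstack(A[2:])]))
```

```text
lid 9242.0 [[244.0, 165.0], [343.0, 165.0], [343.0, 261.0], [244.0, 261.0]]
[[ 0.6835  0.0871  0.15  ]
 [ 0.6945 -0.1294  0.15  ]
 [ 0.4849 -0.1339  0.15  ]
 [ 0.4741  0.0721  0.15  ]] [ 0.5842 -0.026   0.15  ] [np.float64(0.20995263332439082), np.float64(0.21669723037869487), np.float64(0.20961955943985094), np.float64(0.20632205181875815)]
tray 3038.0 [[119.0, 304.9], [127.1, 248.2], [183.8, 256.3], [175.7, 313.0]]
[[0.368  0.3715 0.018 ]
 [0.5022 0.3698 0.018 ]
 [0.4899 0.2306 0.018 ]
 [0.3567 0.2361 0.018 ]] [0.4292 0.302  0.018 ] [np.float64(0.13586053624984318), np.float64(0.13422482620798667), np.float64(0.13974988480865252), np.float64(0.13332524864438003)]
bung top [0.5521 0.0047 0.194 ]
[[[13, 138, 85], [13, 144, 83], [13, 145, 86], [12, 147, 116], [12, 150, 112], [12, 148, 121], [12, 148, 126], [12, 149, 118], [13, 143, 107], [12, 141, 112], [12, 148, 117], [13, 140, 122]], [[13, 146, 84], [13, 149, 84], [13, 149, 87], [12, 148, 112], [12, 149, 120], [12, 148, 126], [13, 146, 117], [12, 60, 76], [11, 27, 75], [8, 23, 90], [12, 135, 115], [12, 148, 117]], [[13, 144, 83], [1
[... 747 characters left out ...]
 111], [12, 148, 112], [12, 148, 114], [12, 147, 113], [13, 76, 54], [14, 55, 51], [8, 33, 62], [10, 27, 85], [13, 145, 79], [15, 122, 98]], [[13, 146, 84], [12, 146, 94], [12, 148, 112], [12, 148, 114], [12, 149, 120], [12, 149, 116], [12, 147, 92], [12, 112, 66], [12, 129, 73], [13, 139, 77], [13, 143, 73], [15, 120, 91]], [[12, 145, 81], [12, 147, 99], [12, 147, 113], [12, 149, 120], [12, 148, 117], [12, 149, 116], [12, 150, 121], [13, 148, 86], [13, 150, 80], [13, 147, 73], [12, 148, 76], [15, 114, 98]], [[14, 144, 62], [13, 144, 62], [13, 144, 71], [13, 149, 103], [12, 147, 116], [12, 150, 121], [12, 149, 115], [13, 150, 109], [13, 148, 74], [13, 148, 76], [13, 146, 77], [16, 113, 95]]]
```

View pics/z1.png

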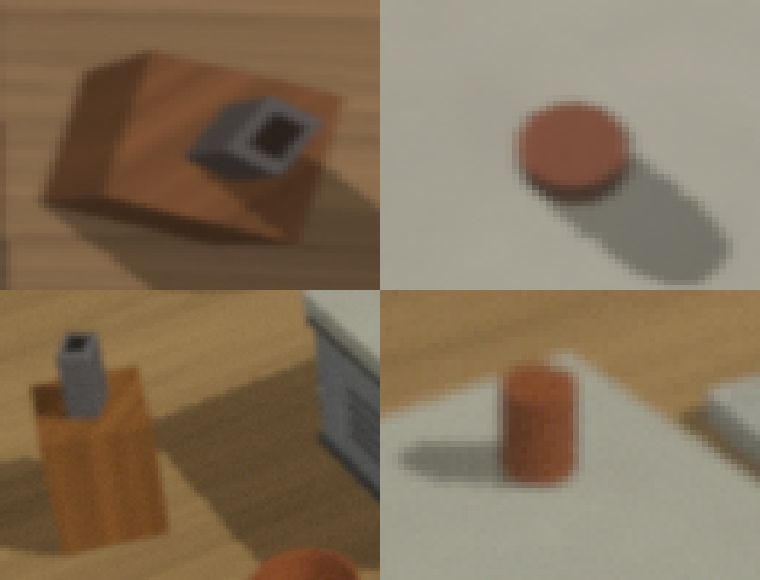

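Panel readings: the probe's head top face has corners near (427.8,262.9), (438.8,269.5) and (430.1,282.2) in the top picture. The bung's top is centred at (277.6,221.8). I'll cross-check these against the scene view, then move above the bung.

```bash
python3 - <<'E'
from h import *
c=env.camera_model("top");s=env.camera_model("scene")
P=[onz(c,u,v,.161) for u,v in [(427.8,262.9),(438.8,269.5),(430.1,282.2)]]
print(P,np.linalg.norm(P[0]-P[1]),np.linalg.norm(P[2]-P[1]),"centre",(P[0]+P[2])/2)
d=P[2]-P[1];print("long axis deg",np.degrees(np.arctan2(d[1],d[0])))
d=P[0]-P[1];print("short axis deg",np.degrees(np.arctan2(d[1],d[0])))
b=onz(c,277.6,221.8,.194);print(b,proj(s,b),"scene bung measured", 250+(538-380)*65/380, 165+(372-290)*50/290)
print(proj(s,(P[0]+P[2])/2),"meas",120+78*118/380,200+(343-290)*90/290)
E
python3 -m jog '[[1,-0.055,0.05,-0.03,0],[1,-0.055,0.09,-0.06,0],[1,-0.055,0.13,-0.09,0],[1,-0.055,0.17,-0.12,0],[1,-0.055,0.21,-0.15,0],[1,-0.055,0.25,-0.18,0],[1,-0.055,0.29,-0.21,0],[1,-0.055,0.33,-0.24,0],[1,-0.055,0.37,-0.27,0],[1,-0.055,0.41,-0.3,0],[1,-0.055,0.45,-0.33,0],[1,-0.055,0.49,-0.36,0],[1,-0.055,0.52,-0.38,0],[1,-0.055,0.528,-0.387,0],[1,-0.055,0.528,-0.387,0],[1,-0.055,0.528,-0.387,0],[1,-0.055,0.528,-0.387,0],[1,-0.055,0.528,-0.387,0]]'
python3 - <<'E'
from h import *
print(env.observe()['q'],env.observe()['position'])
c=env.camera_model("wrist");im=env.get_image("wrist");cv2.imwrite("pics/b_wrist.png",im[:,:,::-1])
print(c,proj(c,(.552,.005,.194)))
E
```

```text
[array([ 0.489 , -0.3061,  0.161 ]), array([ 0.4767, -0.3282,  0.161 ]), array([ 0.45  , -0.3099,  0.161 ])] 0.025317068378494883 0.032300800865102765 centre [ 0.4695 -0.308   0.161 ]
long axis deg 145.56474891762494
short axis deg 60.91902119882628
[0.5525 0.0056 0.194 ] [277.0041 180.8378] scene bung measured 277.0263157894737 179.13793103448276
[145.035  216.1754] meas 144.22105263157894 216.44827586206895
time_s: 1.95
position: [0.5521, 0.0042, 0.3005]
tool_rot: [[0.0, 0.953, 0.302], [-0.0, 0.302, -0.953], [-1.0, 0.0, 0.0]]
ft_force: [0.6, 0.2, 0.1]
grip_width: 0.0851
[-11.8518  20.1666  67.7573  -0.0064  92.066   60.5486] [0.5521 0.0042 0.3005]
{'fx': 356.7706698980575, 'fy': 356.7706698980575, 'cx': 284.01279387240817, 'cy': 211.03276614273574, 'origin': array([0.6153, 0.0252, 0.4292]), 'orientation': array([[ 0.3012,  0.9207,  0.2483],
       [-0.9535,  0.2906,  0.0794],
       [ 0.001 , -0.2607,  0.9654]])} [283.901  215.1398]
```

View pics/b_wrist.png

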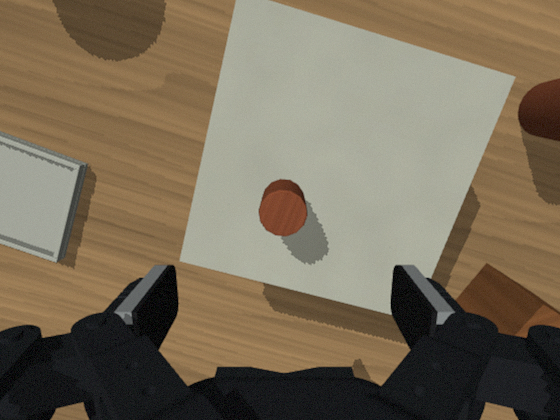

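In the wrist view, the bung's head top is near (283,212). The lid's edges are clear, with corners at about (515,76), (180,261) and (398,316), and the tray is at left.

Run:
```python
from h import *
c=env.camera_model("wrist");im=cv2.imread("pics/b_wrist.png");hsv=cv2.cvtColor(im,cv2.COLOR_BGR2HSV)
m=((hsv[...,1]<50)&(hsv[...,2]>120)).astype(np.uint8)
m[:, :170]=0
cs,_=cv2.findContours(m,0,2);cc=max(cs,key=cv2.contourArea)
ap=cv2.approxPolyDP(cv2.convexHull(cc),8,True)[:,0];print(ap.tolist())
for p in ap: print(onz(c,p[0],p[1],.15))
z=cv2.resize(im[170:270,240:350],None,fx=5,fy=5,interpolation=0);cv2.imwrite("pics/z2.png",z)
```

```text
[[236, 0], [269, 0], [514, 76], [431, 277], [390, 314], [180, 260]]
[0.6791 0.0803 0.15  ]
[0.6861 0.0583 0.15  ]
[ 0.6927 -0.1281  0.15  ]
[ 0.5257 -0.1349  0.15  ]
[ 0.4822 -0.1149  0.15  ]
[0.4765 0.0729 0.15  ]
```

View pics/z2.png

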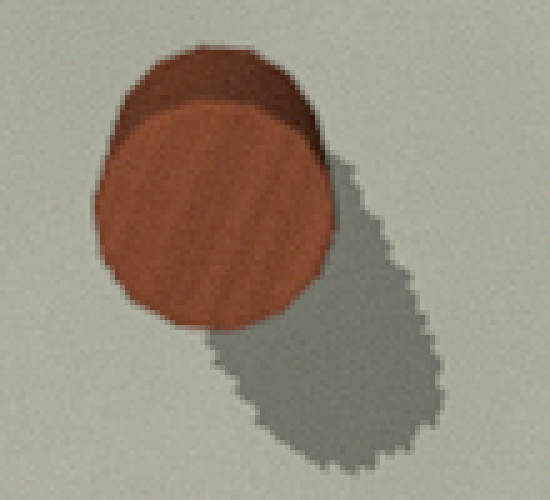

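The bung is at (0.5534, 0.0061), and the port derived from the lid geometry is (0.5533, 0.0063). Now descend and grip.

```bash
python3 -m jog '[[1,0.03,0.0018,-0.0015,0],[1,0.06,0.0018,-0.0015,0],[1,0.09,0.0018,-0.0015,0],[1,0.115,0.0018,-0.0015,0],[1,0.128,0.0018,-0.0015,0],[1,0.128,0.0018,-0.0015,0],[1,0.128,0.0018,-0.0015,0],[-1,0.128,0.0018,-0.0015,0],[-1,0.128,0.0018,-0.0015,0],[-1,0.128,0.0018,-0.0015,0],[-1,0.128,0.0018,-0.0015,0],[-1,0.128,0.0018,-0.0015,0],[-1,0.128,0.0018,-0.0015,0],[-1,0.128,0.0018,-0.0015,0],[-1,0.128,0.0018,-0.0015,0]]' 30
```

```text
time_s: 3.5
position: [0.554, 0.0071, 0.1729]
tool_rot: [[0.001, 0.953, 0.304], [-0.0, 0.304, -0.953], [-1.0, 0.001, 0.001]]
ft_force: [-0.8, -0.7, 5.9]
grip_width: 0.0336
```

```bash
python3 -m jog '[[-1,-0.01,0,0,0],[-1,-0.02,0,0,0],[-1,-0.035,0,0,0],[-1,-0.05,0,0,0],[-1,-0.08,0,0,0],[-1,-0.12,0,0,0],[-1,-0.13,0,0,0],[-1,-0.13,0,0,0],[-1,-0.13,0,0,0]]'
python3 - <<'E'
from h import *
c=env.camera_model("wrist");im=env.get_image("wrist");cv2.imwrite("pics/c_wrist.png",im[:,:,::-1]);print(c,proj(c,(.5533,.0063,.15)))
im=env.get_image("top");cv2.imwrite("pics/c_top.png",im[:,:,::-1])
E
```

```text
time_s: 4.4
position: [0.5534, 0.0073, 0.3013]
tool_rot: [[-0.002, 0.953, 0.304], [0.0, 0.304, -0.953], [-1.0, -0.002, -0.001]]
ft_force: [-0.2, 0.1, -2.0]
grip_width: 0.0334
{'fx': 356.7706698980575, 'fy': 356.7706698980575, 'cx': 284.01279387240817, 'cy': 211.03276614273574, 'origin': array([0.6168, 0.0283, 0.4298]), 'orientation': array([[ 0.3028,  0.9197,  0.2501],
       [-0.9531,  0.2922,  0.0793],
       [-0.0002, -0.2624,  0.965 ]])} [286.1843 200.3756]
```

View pics/c_wrist.png

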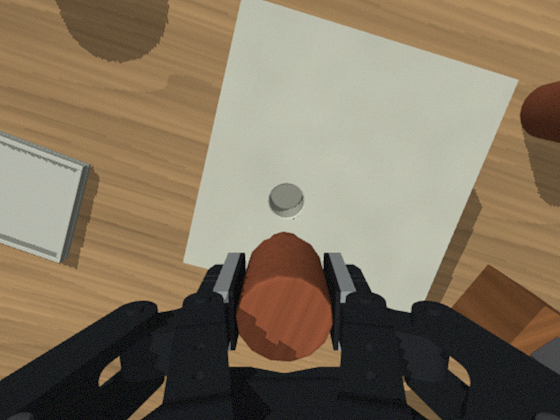

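The wrist view shows the open port at (286,200), against a predicted (286,200), and the bung firmly in the jaws. Carry it to the tray.

```bash
python3 -m jog '[[-1,0,-0.003,-0.03,0],[-1,0,-0.006,-0.07,0],[-1,0,-0.01,-0.115,0],[-1,0,-0.014,-0.16,0],[-1,0,-0.018,-0.205,0],[-1,0,-0.022,-0.25,0],[-1,0,-0.026,-0.29,0],[-1,0.01,-0.028,-0.31,0],[-1,0.04,-0.028,-0.318,0],[-1,0.08,-0.028,-0.318,0],[-1,0.12,-0.028,-0.318,0],[-1,0.16,-0.028,-0.318,0],[-1,0.19,-0.028,-0.318,0],[-1,0.2,-0.028,-0.318,0],[-1,0.2,-0.028,-0.318,0],[-1,0.2,-0.028,-0.318,0]]'
python3 - <<'E'
from h import *
im=env.get_image("top");cv2.imwrite("pics/d_top.png",im[:,:,::-1])
im=env.get_image("wrist");cv2.imwrite("pics/d_wrist.png",im[:,:,::-1])
E
```

```text
time_s: 6.1
position: [0.4311, 0.3019, 0.1033]
tool_rot: [[0.001, 0.953, 0.304], [0.001, 0.304, -0.953], [-1.0, 0.002, -0.0]]
ft_force: [0.3, 0.3, -0.9]
grip_width: 0.0336
```

View pics/d_wrist.png

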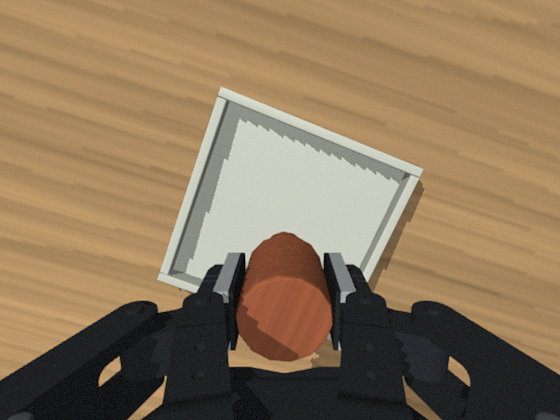

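The bung hangs over the tray. The tray's corners are at (220,90), (420,172) and (160,280). I'll check the centre, then lower.

```bash
python3 - <<'E'
from h import *
c=env.camera_model("wrist")
print(onz(c,220,90,.018),onz(c,420,172,.018),onz(c,160,280,.018),(onz(c,420,172,.018)+onz(c,160,280,.018))/2)
E
python3 -m jog '[[-1,0.015,0,0,0],[-1,0.03,0,0,0],[-1,0.04,0,0,0],[-1,0.046,0,0,0],[-1,0.049,0,0,0],[-1,0.049,0,0,0],[-1,0.049,0,0,0],[-1,0.049,0,0,0]]'
```

```text
[0.4965 0.3619 0.018 ] [0.4876 0.2343 0.018 ] [0.3701 0.3688 0.018 ] [0.4288 0.3016 0.018 ]
time_s: 7.0
position: [0.4307, 0.3017, 0.0538]
tool_rot: [[0.001, 0.953, 0.304], [0.0, 0.304, -0.953], [-1.0, 0.001, -0.0]]
ft_force: [-0.2, 0.9, -1.6]
grip_width: 0.0335
```

```bash
python3 -m jog '[[-1,0.002,0,0,0],[-1,0.002,0,0,0],[-1,0.002,0,0,0],[0.1,0.002,0,0,0],[0.1,0.002,0,0,0],[0.1,0.002,0,0,0],[0.1,0.002,0,0,0],[0.1,0.002,0,0,0],[0.1,0.002,0,0,0],[0.1,-0.01,0,0,0],[0.1,-0.03,0,0,0],[0.2,-0.07,0,0,0],[0.3,-0.12,0,0,0],[0.4,-0.17,0,0,0],[0.5,-0.18,0,0,0],[0.5,-0.18,0,0,0],[0.5,-0.18,0,0,0]]'
python3 - <<'E'
from h import *
im=env.get_image("wrist");cv2.imwrite("pics/e_wrist.png",im[:,:,::-1]);print(env.observe()['q'])
E
```

```text
time_s: 8.7
position: [0.4299, 0.3014, 0.2324]
tool_rot: [[-0.002, 0.953, 0.304], [-0.001, 0.304, -0.953], [-1.0, -0.002, 0.0]]
ft_force: [0.0, -0.3, -0.5]
grip_width: 0.0645
[22.0945 19.9676 79.5424  0.0003 80.664  94.4052]
```

View pics/e_wrist.png

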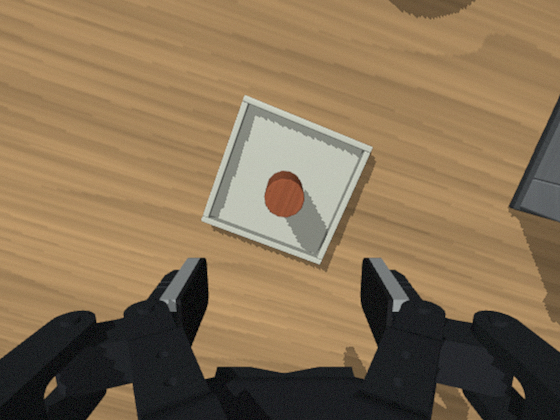

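The bung stands upright in the tray at (285,193), released. Now over the stand, turning the jaws along the head's short side.

```bash
python3 -m jog '[[1,-0.02,-0.005,0.02,0],[1,-0.04,-0.015,0.06,0],[1,-0.04,-0.025,0.1,0],[1,-0.04,-0.036,0.145,0.1],[1,-0.04,-0.047,0.19,0.2],[1,-0.04,-0.058,0.235,0.3],[1,-0.04,-0.07,0.28,0.4],[1,-0.04,-0.081,0.325,0.5],[1,-0.04,-0.092,0.37,0.6],[1,-0.04,-0.103,0.415,0.7],[1,-0.04,-0.115,0.46,0.8],[1,-0.04,-0.126,0.505,0.885],[1,-0.04,-0.137,0.55,0.885],[1,-0.04,-0.145,0.58,0.885],[1,-0.04,-0.147,0.592,0.885],[1,-0.04,-0.147,0.592,0.885],[1,-0.04,-0.147,0.592,0.885],[1,-0.04,-0.147,0.592,0.885],[1,-0.04,-0.147,0.592,0.885]]'
python3 - <<'E'
from h import *
c=env.camera_model("wrist");im=env.get_image("wrist")[:,:,::-1];cv2.imwrite("pics/f_wrist.png",im);print(env.observe()['q'],c)
u,v=proj(c,(.4695,-.308,.161)).astype(int);print(u,v)
a,b=max(u-60,0),max(v-55,0)
print(a,b);cv2.imwrite("pics/z3.png",cv2.resize(im[b:b+110,a:a+120],None,fx=5,fy=5,interpolation=0))
E
```

```text
time_s: 10.65
position: [0.4705, -0.3058, 0.2736]
tool_rot: [[0.0, 0.839, -0.544], [-0.0, -0.544, -0.839], [-1.0, 0.0, -0.0]]
ft_force: [-0.1, -1.4, -0.7]
grip_width: 0.0851
[-45.1239  21.9179  69.4348   0.0022  88.6306  77.8151] {'fx': 356.7706698980575, 'fy': 356.7706698980575, 'cx': 284.01279387240817, 'cy': 211.03276614273574, 'origin': array([ 0.5262, -0.3407,  0.4023]), 'orientation': array([[-0.5446,  0.8098,  0.2183],
       [-0.8387, -0.5259, -0.1415],
       [ 0.0002, -0.2601,  0.9656]])}
288 211
228 156
```

View pics/f_wrist.png

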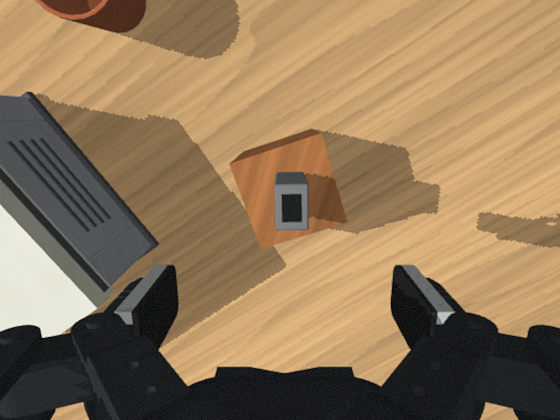

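View pics/z3.png

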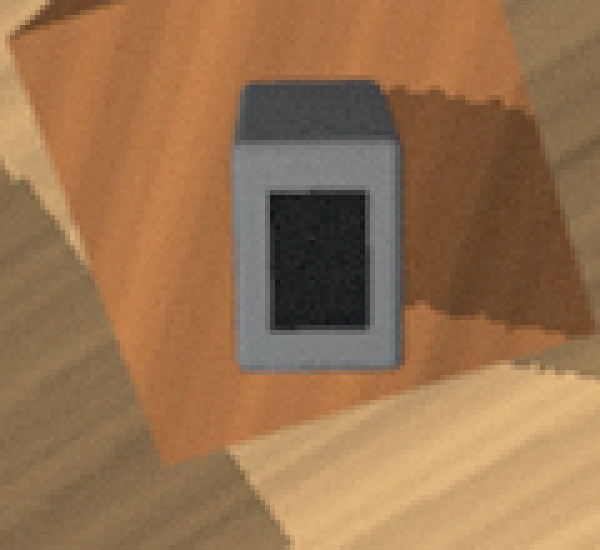

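The probe head's top face is aligned with the jaws, tilted less than 1°. Its centre is at pixel (291.7, 207.3).

Run:
```python
from h import *
c=env.camera_model("wrist");s=env.observe()
P=[onz(c,228+u/5-.1,156+v/5-.1,.161) for u,v in [(234,143),(401,143),(403,371),(237,371)]]
print(P,[np.linalg.norm(P[i]-P[i-1]) for i in range(4)])
p=np.mean(P,0);print(p,"shift tool",s['tool_rot'].T@(p-s['position']))
for a,b in((0,1),(3,2),(0,3),(1,2)):
    d=s['tool_rot'].T@(P[b]-P[a]);print(d)
```

```text
[array([ 0.4909, -0.3104,  0.161 ]), array([ 0.4784, -0.3297,  0.161 ]), array([ 0.4504, -0.3125,  0.161 ]), array([ 0.4632, -0.2927,  0.161 ])] [np.float64(0.03290278075685871), np.float64(0.02293586528569967), np.float64(0.03291419556520315), np.float64(0.023594693410753927)]
[ 0.4707 -0.3113  0.161 ] shift tool [0.1126 0.003  0.0043]
[ 0.     -0.      0.0229]
[ 0.     -0.      0.0236]
[-0.     -0.0329  0.0002]
[-0.     -0.0329  0.0008]
```

```bash
python3 -m jog '[[1,0.03,0.003,0.0038,0],[1,0.06,0.003,0.0038,0],[1,0.09,0.003,0.0038,0],[1,0.12,0.003,0.0038,0],[1,0.135,0.003,0.0038,0],[1,0.142,0.003,0.0038,0],[1,0.142,0.003,0.0038,0],[1,0.142,0.003,0.0038,0],[-1,0.142,0.003,0.0038,0],[-1,0.142,0.003,0.0038,0],[-1,0.142,0.003,0.0038,0],[-1,0.142,0.003,0.0038,0],[-1,0.142,0.003,0.0038,0],[-1,0.142,0.003,0.0038,0],[-1,0.142,0.003,0.0038,0],[-1,0.142,0.003,0.0038,0],[-1,0.142,0.003,0.0038,0],[-1,0.142,0.003,0.0038,0]]' 40
```

```text
time_s: 12.5
position: [0.4709, -0.312, 0.1316]
tool_rot: [[0.0, 0.839, -0.545], [-0.0, -0.545, -0.839], [-1.0, 0.001, 0.0]]
ft_force: [-0.9, -0.7, 4.7]
grip_width: 0.0233
```

Gripped (23 mm). Lift straight up.

```bash
python3 -m jog '[[-1,-0.01,0,0,0],[-1,-0.025,0,0,0],[-1,-0.05,0,0,0],[-1,-0.075,0,0,0],[-1,-0.1,0,0,0],[-1,-0.13,0,0,0],[-1,-0.16,0,0,0],[-1,-0.185,0,0,0],[-1,-0.2,0,0,0],[-1,-0.2,0,0,0],[-1,-0.2,0,0,0],[-1,-0.2,0,0,0]]'
python3 - <<'E'
from h import *
for n in("wrist","scene","top"):
    im=env.get_image(n)[:,:,::-1];cv2.imwrite(f"pics/g_{n}.png",im)
E
```

```text
time_s: 13.7
position: [0.4706, -0.3116, 0.33]
tool_rot: [[-0.002, 0.839, -0.545], [0.002, -0.545, -0.839], [-1.0, -0.003, -0.001]]
ft_force: [-1.0, 0.3, -0.5]
grip_width: 0.0237
```

View pics/g_wrist.png

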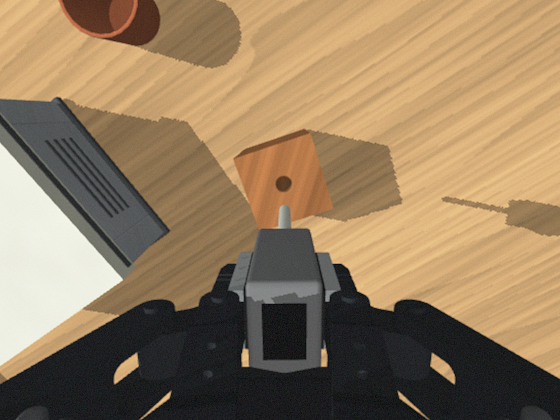

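View pics/g_scene.png

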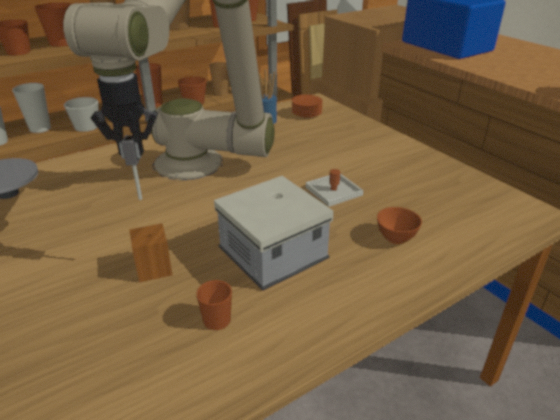

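The scene view shows the rod hanging from about (135,163) to (140,200), clear of the stand. The wrist view shows the nose at about (284,206). I'll work out where the axis really lies relative to the tool.

Run:
```python
from h import *
s=env.observe();R=s['tool_rot'];p=s['position']
w=env.camera_model("wrist");sc=env.camera_model("scene");t=env.camera_model("top")
nose=p+[0,0,-.1216];neck=nose+[0,0,.065];ht=nose+[0,0,.095];top=nose+[0,0,.151]
for n,c in(("wrist",w),("scene",sc),("top",t)):
    print(n,[proj(c,q) for q in(nose,neck,ht,top)])
a=cv2.imread("pics/g_scene.png")[125:215,100:175];b=cv2.imread("pics/g_wrist.png")[195:275,240:330]
cv2.imwrite("pics/z4.png",np.hstack([cv2.resize(a,None,fx=6,fy=6,interpolation=0)[:480],cv2.resize(b,None,fx=6,fy=6,interpolation=0)])[:, :800] if False else cv2.resize(a,None,fx=6,fy=6,interpolation=0))
cv2.imwrite("pics/z5.png",cv2.resize(b,None,fx=6,fy=6,interpolation=0))
```

```text
wrist [array([285.4901, 208.3529]), array([285.9448, 238.4919]), array([286.27  , 260.0394]), array([287.3228, 329.818 ])]
scene [array([140.3107, 199.5346]), array([135.4947, 174.5105]), array([133.159 , 162.3744]), array([128.5925, 138.6468])]
top [array([439.2467, 270.2535]), array([452.4169, 267.508 ]), array([459.2764, 266.0781]), array([473.6919, 263.073 ])]
```

View pics/z4.png

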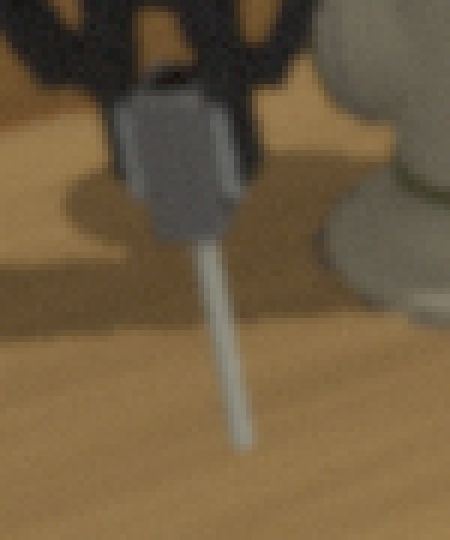

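View pics/z5.png

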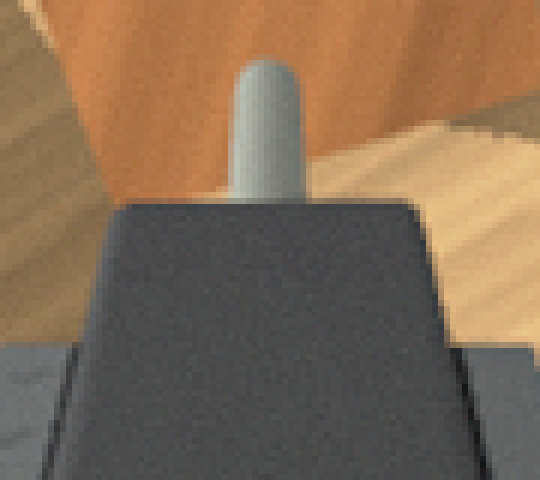

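View pics/g_top.png

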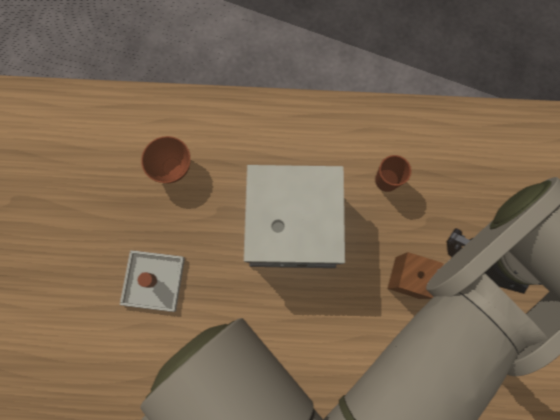

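The rod is upright to within about 1°, with the nose about 1 mm from the TCP axis. Move over the port, keeping the nose about 58 mm above the lid.

```bash
python3 -m jog '[[-1,0,-0.003,-0.01,0],[-1,0,-0.01,-0.03,0],[-1,0,-0.02,-0.06,0],[-1,0,-0.033,-0.1,0],[-1,0,-0.046,-0.14,0],[-1,0,-0.06,-0.18,0],[-1,0,-0.073,-0.22,0],[-1,0,-0.084,-0.255,0],[-1,0,-0.094,-0.285,0],[-1,0,-0.1,-0.303,0],[-1,0,-0.1027,-0.311,0],[-1,0,-0.1027,-0.311,0],[-1,0,-0.1027,-0.311,0],[-1,0,-0.1027,-0.311,0],[-1,0,-0.1027,-0.311,0]]'
cat > look.py <<'E'
from h import *
import sys
k=sys.argv[1];s=env.observe();p=s['position'];print(p,s['tool_rot'].tolist(),s['ft_force'],s['time_s'])
nose=p+[0,0,-.1216]
for n in ("wrist","scene","top"):
    c=env.camera_model(n);im=env.get_image(n)[:,:,::-1];cv2.imwrite(f"pics/{k}_{n}.png",im)
    u,v=proj(c,nose);print(n,"nose,neck pred",(u,v),proj(c,nose+[0,0,.065]),"port",proj(c,(.5533,.0063,.15)))
    a,b=int(u)-45,int(v)-50;a=max(a,0);b=max(b,0);print("crop",a,b)
    cv2.imwrite(f"pics/{k}z_{n}.png",cv2.resize(im[b:b+90,a:a+90],None,fx=6,fy=6,interpolation=0))
E
python3 look.py i
```

```text
time_s: 15.35
position: [0.554, 0.004, 0.3313]
tool_rot: [[-0.0, 0.838, -0.546], [-0.0, -0.546, -0.838], [-1.0, 0.0, 0.0]]
ft_force: [-0.1, -0.9, -1.0]
grip_width: 0.0236
[0.554  0.004  0.3313] [[-3.0379517482371483e-05, 0.8378233330140431, -0.545941445334868], [-7.804287920145668e-05, -0.545941445910616, -0.8378233295548262], [-0.9999999964931969, 1.7154173782035293e-05, 8.197158287092478e-05]] [-0.0667 -0.8594 -0.9917] 15.35
wrist nose,neck pred (np.float64(285.4291038013088), np.float64(208.62201834707483)) [285.9172 238.6528] port [283.4551 193.5916]
crop 240 158
scene nose,neck pred (np.float64(276.80207510401397), np.float64(175.74738845104824)) [276.6654 151.9794] port [277.5104 195.9488]
crop 231 125
top nose,neck pred (np.float64(278.3229963502809), np.float64(219.56958599238965)) [277.9117 212.7477] port [277.557  225.2753]
crop 233 169
```

View pics/iz_wrist.png

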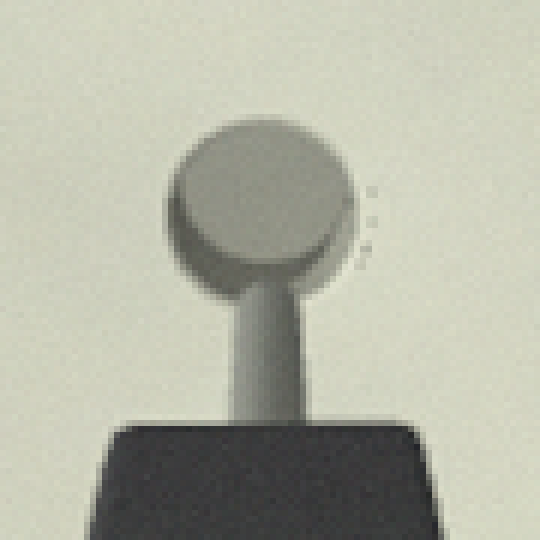

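View pics/iz_scene.png

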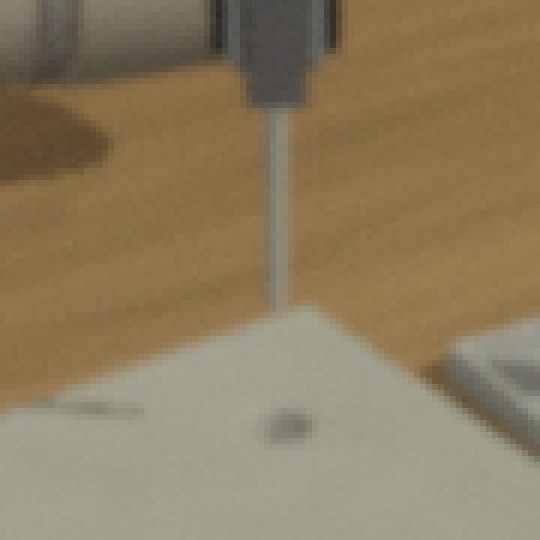

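View pics/i_top.png

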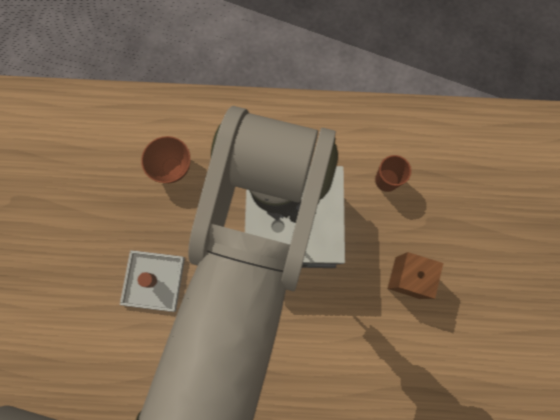

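The wrist view shows the port mouth centred at about (283.5,192.5), against a predicted (283.5,193.6). The rod hangs centred just below it. The scene view shows the rod vertical. One check on lean along tool y, using the head's lower front edge at v≈228.8.

Run:
```python
from h import *
s=env.observe();R=s['tool_rot'];p=s['position'];w=env.camera_model("wrist")
nose=p+[0,0,-.1216];y=R[:,1];z=R[:,2]
print("nose far rim",proj(w,nose+.004*y))
for z0 in(-.012,.012): print("underside front",proj(w,nose+[0,0,.095]+.017*y+z0*z))
print("1mm y there",proj(w,nose+[0,0,.095]+.018*y)-proj(w,nose+[0,0,.095]+.017*y), "1mm y nose",proj(w,nose+.005*y)-proj(w,nose+.004*y))
print("measured corners",240+118/6,158+425/6,240+415/6)
```

```text
nose far rim [285.4787 203.2611]
underside front [260.0113 225.4718]
underside front [312.6899 225.4111]
1mm y there [ 0.0012 -2.0995] 1mm y nose [-0.0001 -1.3462]
measured corners 259.6666666666667 228.83333333333331 309.1666666666667
```

Offsets agree at both heights: −1.2 mm to −1.6 mm in y and −0.7 mm to −0.9 mm in z, so the lean is negligible. Lower to just above the mouth first.

```bash
python3 -m jog '[[-1,0.005,0,-0.0005,0],[-1,0.015,0,-0.0005,0],[-1,0.025,0,-0.0005,0],[-1,0.035,0,-0.0005,0],[-1,0.045,0,-0.0005,0],[-1,0.05,0,-0.0005,0],[-1,0.05,0,-0.0005,0],[-1,0.05,0,-0.0005,0],[-1,0.05,0,-0.0005,0]]'
python3 look.py j
```

```text
time_s: 16.4
position: [0.5546, 0.0052, 0.2818]
tool_rot: [[0.001, 0.839, -0.545], [-0.0, -0.545, -0.839], [-1.0, 0.001, -0.0]]
ft_force: [1.0, -0.1, -1.8]
grip_width: 0.0234
[0.5546 0.0052 0.2818] [[0.0010533363518079354, 0.8385465314120492, -0.5448289687042633], [-0.0002348626739029381, -0.5448290484788598, -0.8385471082611547], [-0.9999994176608576, 0.0010112321402445785, -0.0003769449617242583]] [ 0.9558 -0.1251 -1.8211] 16.4
wrist nose,neck pred (np.float64(285.48687917586267), np.float64(208.77394969030175)) [285.9405 238.7511] port [285.21   207.4773]
crop 240 158
scene nose,neck pred (np.float64(277.43296647252635), np.float64(192.85352568971823)) [277.3189 170.171 ] port [277.5104 195.9488]
crop 232 142
top nose,neck pred (np.float64(278.0252742200685), np.float64(223.81636079050654)) [277.6153 217.7243] port [277.557  225.2753]
crop 233 173
```

View pics/jz_wrist.png

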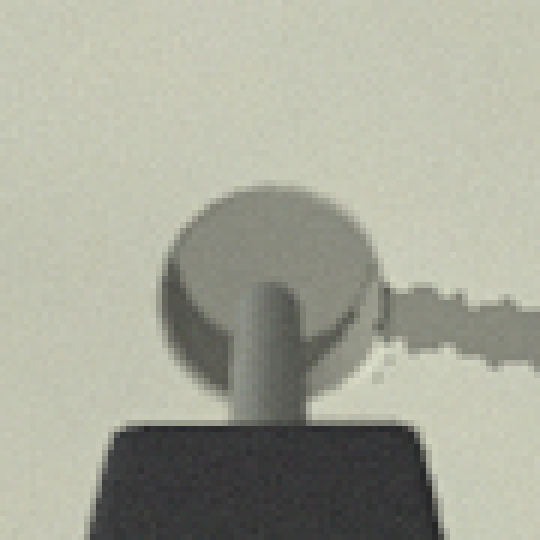

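View pics/jz_scene.png

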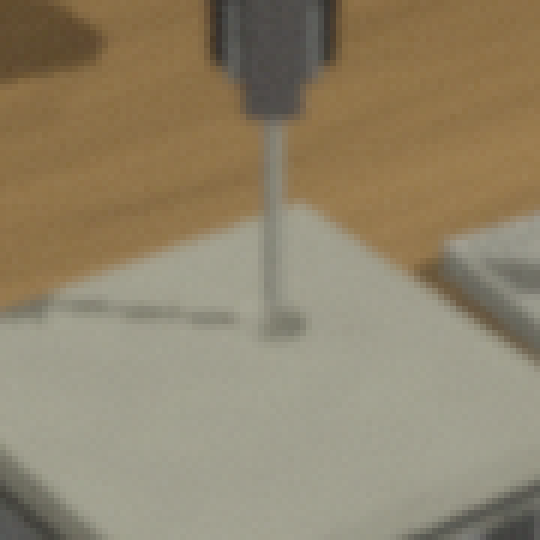

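The wrist view shows the rod over the middle of the port mouth: circle centred at (285.0,206.6), rod axis at u=284.6, and about 0.8 mm residual. Lower it in.

```bash
python3 -m jog '[[-1,0.003,-0.0006,0.0003,0],[-1,0.01,-0.0006,0.0003,0],[-1,0.018,-0.0006,0.0003,0],[-1,0.026,-0.0006,0.0003,0],[-1,0.034,-0.0006,0.0003,0],[-1,0.042,-0.0006,0.0003,0],[-1,0.05,-0.0006,0.0003,0],[-1,0.058,-0.0006,0.0003,0],[-1,0.066,-0.0006,0.0003,0],[-1,0.072,-0.0006,0.0003,0],[-1,0.075,-0.0006,0.0003,0],[-1,0.075,-0.0006,0.0003,0],[-1,0.075,-0.0006,0.0003,0],[-1,0.075,-0.0006,0.0003,0],[-1,0.075,-0.0006,0.0003,0]]'
python3 look.py k
```

```text
time_s: 18.05
position: [0.5538, 0.0053, 0.2066]
tool_rot: [[0.001, 0.839, -0.545], [-0.0, -0.545, -0.839], [-1.0, 0.001, -0.0]]
ft_force: [0.2, -0.3, -1.1]
grip_width: 0.0238
[0.5538 0.0053 0.2066] [[0.0006085292163911704, 0.8385378389797229, -0.5448430253673153], [-0.00010353794256225322, -0.5448430704939475, -0.8385380240720286], [-0.9999998094860255, 0.000566686812568644, -0.00024473244413525033]] [ 0.1539 -0.3159 -1.0626] 18.05
wrist nose,neck pred (np.float64(285.4641275569317), np.float64(208.72435244524422)) [285.9292 238.7317] port [285.0114 240.4024]
crop 240 158
scene nose,neck pred (np.float64(277.4252353179679), np.float64(217.31847768584709)) [277.3149 196.1499] port [277.5104 195.9488]
crop 232 167
top nose,neck pred (np.float64(278.37225354770936), np.float64(230.18654258923905)) [278.0204 225.0443] port [277.557  225.2753]
crop 233 180
```

View pics/k_wrist.png

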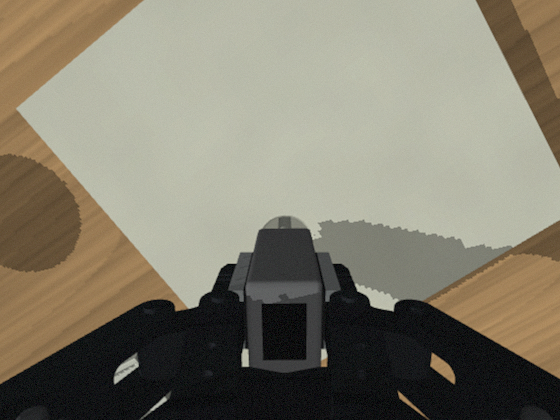

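View pics/kz_wrist.png

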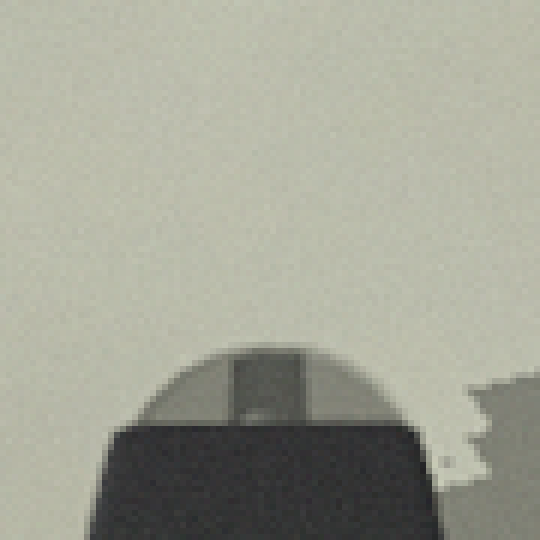

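View pics/k_scene.png

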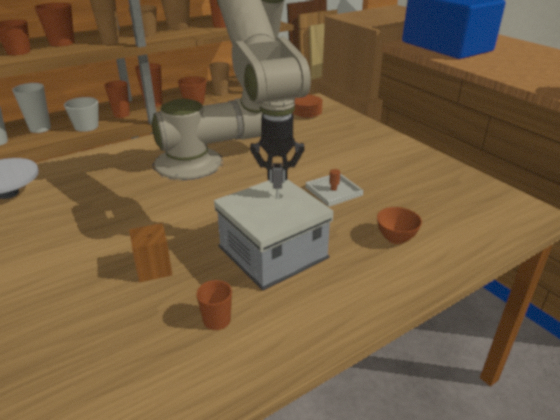

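View pics/kz_scene.png

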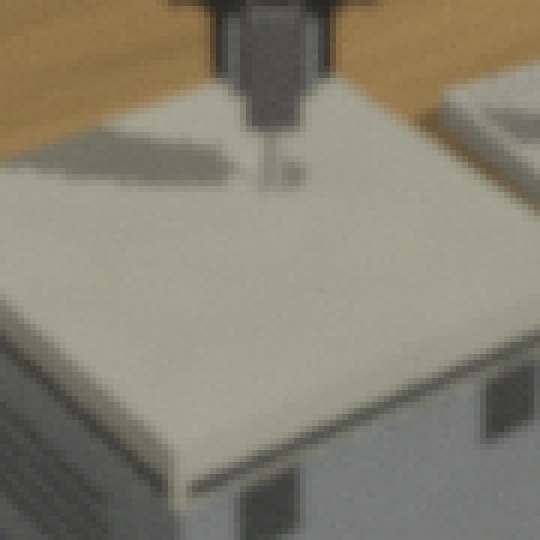

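The nose is about 65 mm down. The rod is centred between the port's rims (232–305 against 130–410 in the crop). There is no contact force, and the bystanders have not moved. Let it settle briefly, then hand in.

```bash
python3 -m jog '[[-1,0,0,0,0],[-1,0,0,0,0],[-1,0,0,0,0],[-1,0,0,0,0],[-1,0,0,0,0]]'
python3 - <<'E'
from h import *
print(env.observe()['qvel'],env.observe()['ft_force']); print(env.close_job())
E
```

```text
time_s: 18.7
position: [0.5537, 0.0053, 0.2063]
tool_rot: [[0.0, 0.839, -0.545], [0.0, -0.545, -0.839], [-1.0, 0.0, -0.0]]
ft_force: [-0.1, -0.4, -1.1]
grip_width: 0.0236
[ 0.0258 -0.007   0.0247  0.1067  0.1012 -0.0978] [-0.0682 -0.3617 -1.1462]
the job is handed in; nothing more can be done
None
```

I pulled the bung out of the port and left it standing upright, let go, in the tray. Then I took the probe from its stand by the head and lowered it through the port. The job was handed in at about 18.7 s with the probe still held there; it reports no verdict.

Last checks:
- **Depth:** the nose is about 65 mm below the lid's top, worked out from the TCP height rather than seen.
- **Centring:** the rod is within about 1 mm of the port's centre line in the wrist view. It leans less than about 1.5°.
- **Contact:** the wrist force was only about 1 N, with no sign of the probe touching the kiln.
- **Stillness:** the arm was at rest and the grip width steady at 23.6 mm.
- **Bowl and beaker:** they look unmoved in the scene view.

Two readings disagreed:
- **Probe head position:** the top and wrist views differed by about 3 mm. I used the wrist view.
- **Port in the scene view:** its dark patch appeared about 1.7 pixels (about 4 mm) from where I expected it. I put this down to shading inside the bore, because the wrist view agreed to within 1 mm.

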